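# Open the tall topping bin

### The job

Open the taller of the two steel topping bins: lift the grip end of its sliding lid over the stop lip, slide the lid out of its grooves, and lay it flat on the chopping board, grip upward and well on the board; lay it down, do not drop it. Leave the lid of the low bin alone.

Things in the scene. Friction and masses are not known exactly. Their poses are not given: they have to be found in the camera images.
- bin_tall: Tall steel bin, fixed, 176 mm (x) by 156 (y). Origin: underside centre; z up; -x = front, towards the robot, where the lid slides out. Lid lies on side ledges at z=110. Front wall (x=-88 to -81) ends in a stop lip at z=118, above the lid's top. Rear side grooves, x=31 to 81, slot z=110 to 124, hold the lid's back but let its front tilt up. Groove tops z=130. Lid has 4 mm play all round.
- lid_tall: Tall bin's loose lid, white plate 154 mm (x) by 134 (y) by 5, about 130 g. Origin: underside centre; z up; axes as the bin's. Grip: black upright bar, 44 along x, 14 thick (y), centre x=-45, top z=35; pinch across y from above, the lid pivots a little in the fingers. Grip raised 8 to 18 mm: the front edge is over the lip; then slid 55 mm or more to the bin's -x: out of the grooves.
- board: The only chopping board: a plastic slab fixed on the counter, 250 mm (x) by 190 mm (y), 16 mm thick. Origin: centre of its underside; z up; the top is 16 mm above it.
- lid_low: The lid of the low bin, exactly like the tall bin's lid; its bin is the same but with ledges only 50 mm above the counter. To be left alone. Origin: centre of its underside; z up; grip bar at x = -45 mm. The two bins and the board stand side by side, in any order.
Mind the look-alikes: they are no part of the job. Leave any red or yellow look-alike of the lid_tall alone.

How it is judged (in metres and radians):
On the way:
1. the tall bin's lid has come over the lip and slid at least 25 mm out of the bin, still at the bin's top (x of lid_tall in the frame of bin_tall between -0.16 and -0.025 m and y of lid_tall in the frame of bin_tall between -0.03 and 0.03 m and z of lid_tall in the frame of bin_tall between 0.1 and 0.15 m), for 0.1 s.
At the end, for the whole second after the job is handed in: The tall bin's lid lies at rest on the board, grip upward, flat within 5 degrees, its centre at least 25 mm inside the board's edges; the low bin's lid is within 15 mm of where it was (x of lid_tall in the frame of board between -0.1 and 0.1 m and y of lid_tall in the frame of board between -0.07 and 0.07 m and z of lid_tall in the frame of board between 0.01 and 0.022 m and angle between lid_tall's own z axis and vertical below 0.09 rad and linear speed of lid_tall below 0.02 m/s and angular speed of lid_tall below 0.2 rad/s and distance of lid_low from where it was at the start of the episode below 0.015 m); the robot touches nothing.
It fails at once if the low bin's lid moved by more than 15 mm (distance of lid_low from where it was at the start of the episode above 0.015 m).
It fails at once if the lid dropped onto the board from more than 40 mm above it (x of lid_tall in the frame of board between -0.12 and 0.12 m and y of lid_tall in the frame of board between -0.09 and 0.09 m and z of lid_tall in the frame of board above 0.056 m and contact force between lid_tall and anything else below 0.02 N).
It also fails if it takes over 54 s, if anything falls off the work surface, if the arm or the gripper's body presses on something with over 40 N, if the wrist force passes 120 N, or if a joint passes its speed limit or range.

### The arm

A 7-joint arm with a two-finger parallel gripper is mounted at the origin on the work surface. World frame = base frame: x ahead of the robot, y to its left, z up, the work surface at z = 0. Lengths are in m, angles in degrees, forces in N, time in s.
With the tool pointing down it reaches from about 0.4 to 0.875 m from the base axis. Payload 6.5 kg.
Tool frame: the origin (TCP) lies at the very end of the fingers, on their centre line; the grasp point (between the pads) lies 19 mm behind it; z points along the fingers, y is the direction in which the jaws open and shut (so a half turn about z gives the same grasp; the last joint's range is limited). The gripper opens to 85 mm and grips with 20 to 120 N. Pads are 22 mm wide; open, the fingers measure 114 mm over their backs; the gripper's body (76 mm by 85 mm) begins 54 mm behind the grasp point. The pads swing forward as they close: fully open they stand 13 mm farther back than shut.
Start: joints at [63.873, 30.733, -0.252, 88.115, 0.149, 61.152, -4.079], TCP at [0.247, -0.601, 0.231] pointing down, gripper open.
Joint ranges: [-154.64, 154.64], [-21.42, 123.67], [-72.66, 72.17], [13.99, 137.28], [-74.86, 254.86], [10.95, 109.41], [-158.01, 158.01]. Speed limits (degrees/s): [136.94, 136.94, 180, 180, 180, 180, 180].

### API

Orientations are given as a 3x3 rotation matrix whose columns are the frame's x, y, z axes.
In Python, from station import arm gives the robot as it stands.
- The arm moves only by the shell command python3 -m crank 'ROWS'. ROWS is JSON, a list that holds one entry, the list of rows, each a list of 5 numbers: the shift along the tool's x, y, z in m, then the turn about the tool's z in degrees, then the gripper's target within -1 to 1 (fully open at 1, half-way at 0, shut at -1). A call has 1 to 12 rows; each row shifts and turns the commanded pose from where the row before left it, along the tool's axes as they then stand; what a row does not reach is not made up. A row lasts 1/10 s, in which the tool goes at most 50 mm and 8.59 degrees, less where a joint would pass 70% of its speed; a pose out of reach is approached as far as the arm can. A call is refused whole if a number of a shift passes 0.05 or a number of a turn 8.59, either way. A call with a gripper value outside its range is refused whole. The fingers move at their own pace and stop on an object; the grip force is fixed at half the most. Time passes only in rows, so rows that do not move let the fingers close. It gives the time, the measured TCP pose, the force and the opening at its end, in the units of the state.
- arm.get_state(): the state, without advancing time (a new reading comes with each control period).
- arm.read_camera(name): name is "side" or "top" or "wrist"; returns (picture, depth): 384x512x3 uint8, red, green, blue; 384x512 float32, m along the optical axis (not along the pixel's ray), 0 where there is no reading.
- arm.camera_params(name): a dict with "mtx" (3x3 intrinsics, pixels), "origin" and "orientation" of the camera in the world; the wrist camera has in their place "mount" (4x4, takes a point from camera to tool coordinates, whose origin is the TCP and whose axes are the flange's). Camera axes: x right, y up, looking along -z (the intrinsics and any distortion apply to the point x, -y, -z); pixel columns grow to the right and rows downward; lengths in m; the calibration is good to about 2 mm. A picture is of the moment at which its call begins: read the wrist's pose just before it. camera_params takes no time and is no camera call.
- arm.close_job(): hands the job in, once; it reports no verdict.
The state is a dict: "time_s": time; "joint_positions": joint angles; "joint_velocities": joint speeds; "joint_efforts": joint torques, N m; "ee_pos": TCP position; "eef_rot": TCP orientation; "contact_force": force on the tool from outside, world axes, zero at the start; "ft_torque": the same for the moment, N m; "grip_width": opening from 0.0 (shut) to 1.0 (fully open).
Only numpy, scipy, OpenCV 4.12 (cv2) and the standard library are available. Lean on these libraries where they do the work, as an engineer would, in place of code of your own. Each camera call takes 0.05 s, during which the arm holds its last target. There are 200 camera calls.

## Working session

There is one attempt and no reset: what is moved stays moved. The work goes in short steps, Python scripts to look and compute and a shell command to move; the robot and the scene stay as the last step left them, time stands still between calls to the robot, and variables do not carry over. Pictures are saved under pics/ and viewed, about 8 in all and at most 12, crops included, and the job is handed in when it is done.

```bash
mkdir -p pics
cat > h.py <<'E'
import numpy as np,cv2
from station import arm
def cam(n):
    p=arm.camera_params(n); K=np.array(p['mtx'])
    if n=='wrist':
        s=arm.get_state(); T=np.eye(4);T[:3,:3]=s['eef_rot'];T[:3,3]=s['ee_pos']
        M=T@np.array(p['mount']); return K,M[:3,3],M[:3,:3]
    return K,np.array(p['origin']),np.array(p['orientation'])
def shot(n):
    c=cam(n); im,d=arm.read_camera(n); return c,im,d
def cloud(c,d):
    K,o,R=c; v,u=np.mgrid[:d.shape[0],:d.shape[1]]
    P=np.stack([(u-K[0,2])/K[0,0]*d,-(v-K[1,2])/K[1,1]*d,-d],-1)
    return P@R.T+o
def ray(c,u,v,z):
    K,o,R=c; r=R@np.array([(u-K[0,2])/K[0,0],-(v-K[1,2])/K[1,1],-1]); return o+r*(z-o[2])/r[2]
E
python3 - <<'E'
from h import *
for n in('top','side'):
    c,im,d=shot(n); cv2.imwrite(f'pics/{n}0.png',im[:,:,::-1]); np.savez(f'{n}0.npz',im=im,d=d)
    print(n,c[1],c[2].round(2).tolist())
s=arm.get_state();print(s['ee_pos'],np.round(s['eef_rot'],3).tolist(),s['time_s'],s['grip_width'],s['contact_force'])
E
```

```text
top [0.30792308 0.00985506 1.15345971] [[0.03, 0.99, -0.16], [-1.0, 0.03, 0.03], [0.03, 0.16, 0.99]]
side [0.35921076 0.50414533 0.67437941] [[-0.97, 0.19, -0.14], [-0.24, -0.73, 0.64], [0.02, 0.66, 0.75]]
[ 0.24677635 -0.60072399  0.23049228] [[0.925, 0.38, -0.001], [0.38, -0.925, 0.001], [-0.0, -0.002, -1.0]] 0.1 0.9976495078973061 [-0.28020623 -0.23605974 -0.97603677]
```

View pics/top0.png

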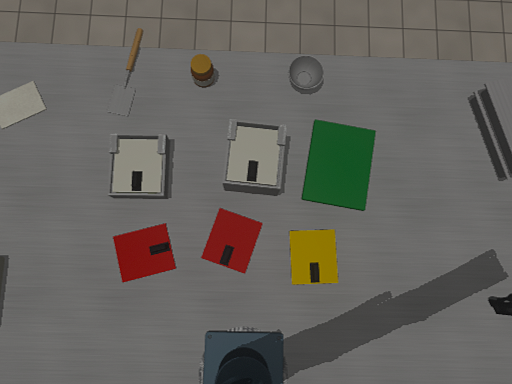

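View pics/side0.png

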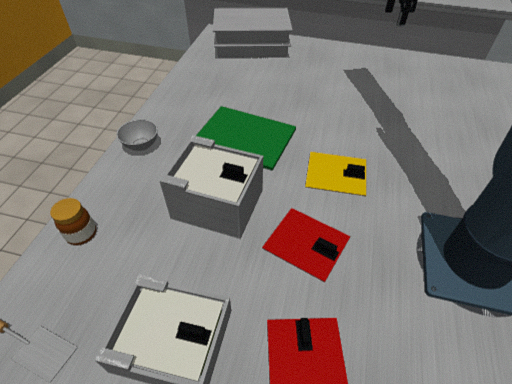

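The top view shows the tall bin in the middle (255,157), with its grip at (252,171). The low bin is on the left (138,166) and the green board on the right (339,165). The red and yellow look-alikes lie in front. Next I measure these.

Run:
```python
from h import *
for n,boxes in (('top',dict(tall=(222,118,290,195),low=(105,130,172,202),board=(298,115,380,215))),('side',dict(tall=(160,135,268,240),board=(190,100,300,170)))):
    f=np.load(n+'0.npz');im,d=f['im'].astype(int),f['d'];c=cam(n);P=cloud(c,d)
    for k,(a,b,e,g) in boxes.items():
        m=np.zeros(d.shape,bool);m[b:g,a:e]=1
        mx,mn=im.max(-1),im.min(-1)
        masks=dict(green=(im[...,1]>mx*0.99)&(mx-mn>50)) if k=='board' else dict(white=(mn>165),black=(mx<45))
        for q,w in masks.items():
            w=(w&m).astype(np.uint8)
            nn,l,st,_=cv2.connectedComponentsWithStats(w); i=1+st[1:,4].argmax(); w=(l==i)&(d>0)
            p=P[w]; z=np.median(p[:,2]); 
            if q=='black': z=np.percentile(p[:,2],80)
            vv,uu=np.nonzero(w); 
            r=cv2.minAreaRect(np.array([ray(c,u,v,z)[:2] for u,v in zip(uu,vv)],np.float32)*1000)
            print(n,k,q,w.sum(),'z',np.percentile(p[:,2],[5,50,95]).round(3),'rect mm',np.round(r[0]),np.round(r[1]),round(r[2],1))
```

```text
Traceback (most recent call last):
ValueError: attempt to get argmax of an empty sequence
```

Run:
```python
from h import *
f=np.load('top0.npz');print(f['im'][140,255],f['im'][172,252],f['im'][165,340],f['im'][128,233],f['im'][100,255]);f=np.load('side0.npz');print(f['im'][180,205],f['im'][172,232])
for n,boxes in (('top',dict(tall=(222,118,290,195),low=(105,130,172,202),board=(298,115,380,215))),('side',dict(tall=(160,135,268,240),board=(190,100,300,170)))):
    f=np.load(n+'0.npz');im,d=f['im'].astype(int),f['d'];c=cam(n);P=cloud(c,d)
    for k,(a,b,e,g) in boxes.items():
        m=np.zeros(d.shape,bool);m[b:g,a:e]=1
        mx,mn=im.max(-1),im.min(-1)
        masks=dict(green=(im[...,1]>mx*0.99)&(mx-mn>50)) if k=='board' else dict(white=(mx>150)&(im[...,0]-im[...,2]>8),black=(mx<45))
        for q,w in masks.items():
            w=(w&m).astype(np.uint8)
            nn,l,st,_=cv2.connectedComponentsWithStats(w)
            if nn<2: print(k,q,'none');continue
            i=1+st[1:,4].argmax(); w=(l==i)&(d>0)
            p=P[w]; z=np.median(p[:,2]); 
            if q=='black': z=np.percentile(p[:,2],80)
            vv,uu=np.nonzero(w); 
            r=cv2.minAreaRect(np.array([ray(c,u,v,z)[:2] for u,v in zip(uu,vv)],np.float32)*1000)
            print(n,k,q,w.sum(),'z',np.percentile(p[:,2],[5,50,95]).round(3),'rect mm',np.round(r[0]),np.round(r[1]),round(r[2],1))
```

```text
[141 138 128] [34 35 34] [19 83 34] [108 108 105] [107 108 106]
[197 193 181] [ 8 11  4]
top tall white 10 z [0.11  0.114 0.116] rect mm [515. -19.] [12. 12.] 27.7
top tall black 165 z [0.114 0.134 0.146] rect mm [536.  -7.] [22. 52.] 85.9
top low white 36 z [0.051 0.054 0.057] rect mm [501. 287.] [26. 72.] 1.8
top low black 171 z [0.054 0.075 0.085] rect mm [510. 306.] [51. 24.] 4.1
top board green 4940 z [0.011 0.015 0.018] rect mm [ 595. -267.] [185. 245.] 81.4
side tall white 2479 z [0.114 0.115 0.117] rect mm [588. -10.] [134. 153.] 85.7
side tall black 319 z [0.117 0.133 0.146] rect mm [536.   9.] [40. 56.] 86.1
side board green 3077 z [0.014 0.016 0.018] rect mm [ 594. -264.] [190. 248.] 81.1
```

```bash
python3 -m crank '[[[0,0,0,8.5,1],[0,0,0,8.5,1],[0,0,0,8.5,1],[0,0,0,1.2,1],[0.0125,-0.03,-0.002,0,1],[0.0125,-0.03,-0.002,0,1],[0.0125,-0.03,-0.002,0,1],[0.0125,-0.03,-0.002,0,1],[0.0125,-0.03,-0.002,0,1],[0.0125,-0.03,-0.002,0,1],[0.0125,-0.03,-0.002,0,1],[0.0125,-0.03,-0.002,0,1]]]'; python3 -m crank '[[[0.0125,-0.03,0,0,1],[0.0125,-0.03,0,0,1],[0.0125,-0.03,0,0,1],[0.0125,-0.03,0,0,1],[0.0125,-0.03,0,0,1],[0.0125,-0.03,0,0,1],[0.0125,-0.03,0,0,1],[0.0125,-0.03,0,0,1],[0.0125,-0.03,0,0,1],[0.0125,-0.03,0,0,1],[0.0125,-0.03,0,0,1],[0.0125,-0.03,0,0,1]]]'; python3 -m crank '[[[0,0,0,0,1],[0,0,0,0,1],[0,0,0,0,1]]]'
python3 - <<'E'
from h import *
s=arm.get_state();print(s['ee_pos'],np.round(s['eef_rot'],3).tolist(),s['time_s'])
c,im,d=shot('wrist');cv2.imwrite('pics/w1.png',im[:,:,::-1]);np.savez('w1.npz',im=im,d=d)
P=cloud(c,d);im=im.astype(int);w=((im.max(-1)<45)&(P[...,2]>.12)&(P[...,2]<.16)&(abs(P[...,0]-.543)<.06)&(abs(P[...,1])<.05)).astype(np.uint8)
print(w.sum(),np.percentile(P[w>0],[3,50,97],axis=0).round(4))
t=(w>0)&(P[...,2]>.139);vv,uu=np.nonzero(t);r=cv2.minAreaRect(np.array([ray(c,u,v,.145)[:2] for u,v in zip(uu,vv)],np.float32)*1000);print(r)
E
```

```text
time_s: 1.3
ee_pos: [0.3653, -0.3682, 0.2473]
eef_rot: [[0.997, -0.072, -0.0], [-0.072, -0.997, -0.0], [-0.0, 0.0, -1.0]]
contact_force: [0.5, 0.5, 0.2]
grip_width: 1.003
time_s: 2.5
ee_pos: [0.5423, -0.0208, 0.2472]
eef_rot: [[0.997, -0.073, -0.0], [-0.073, -0.997, -0.0], [-0.0, 0.0, -1.0]]
contact_force: [1.0, 0.2, 0.4]
grip_width: 0.996
time_s: 2.8
ee_pos: [0.5414, -0.0234, 0.2471]
eef_rot: [[0.997, -0.076, -0.001], [-0.076, -0.997, -0.001], [-0.001, 0.001, -1.0]]
contact_force: [0.4, -0.8, -0.2]
grip_width: 1.0
[ 0.54141581 -0.02340199  0.24709528] [[0.997, -0.076, -0.001], [-0.076, -0.997, -0.001], [-0.001, 0.001, -1.0]] 2.8
750 [[ 5.253e-01 -1.470e-02  1.259e-01]
 [ 5.501e-01 -8.500e-03  1.448e-01]
 [ 5.653e-01 -5.000e-04  1.463e-01]]
((544.4609985351562, -7.192008972167969), (13.914495468139648, 43.2757453918457), 85.96163177490234)
```

View pics/w1.png

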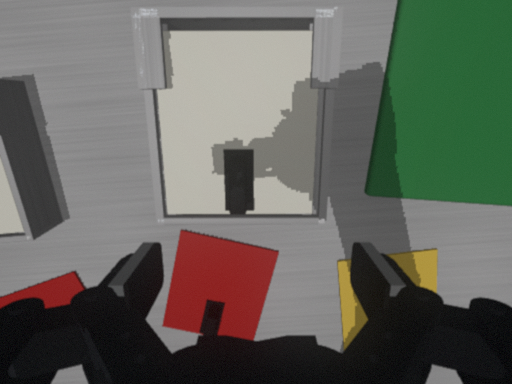

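The wrist view shows the grip at (239,180). Its top measures 14x43 mm, centred at (0.5445,-0.0072), and the yaw is -4°, which fits the top and side views. Next I go down and close.

```bash
python3 -m crank '[[[0.008,-0.0162,0.01,0,1],[0,0,0.02,0,1],[0,0,0.02,0,1],[0,0,0.02,0,1],[0,0,0.02,0,1],[0,0,0.015,0,1],[0,0,0.01,0,1],[0,0,0.01,0,1],[0,0,0,0,1],[0,0,0,0,1]]]'; python3 -m crank '[[[0,0,0,0,-1],[0,0,0,0,-1],[0,0,0,0,-1],[0,0,0,0,-1],[0,0,0,0,-1],[0,0,0,0,-1],[0,0,0,0,-1],[0,0,0,0,-1],[0,0,0,0,-1],[0,0,0,0,-1]]]'
```

```text
time_s: 3.85
ee_pos: [0.5514, -0.0067, 0.1226]
eef_rot: [[0.997, -0.076, 0.0], [-0.076, -0.997, -0.0], [0.0, 0.0, -1.0]]
contact_force: [-0.0, 0.6, -0.0]
grip_width: 1.001
time_s: 4.85
ee_pos: [0.5514, -0.0065, 0.1226]
eef_rot: [[0.997, -0.076, 0.001], [-0.076, -0.997, -0.0], [0.001, -0.0, -1.0]]
contact_force: [-1.2, -0.4, 5.3]
grip_width: 0.149
```

```bash
python3 -m crank '[[[0,0,-0.003,0,-1],[0,0,-0.003,0,-1],[0,0,-0.003,0,-1],[0,0,-0.003,0,-1],[0,0,-0.001,0,-1],[0,0,0,0,-1],[0,0,0,0,-1],[0,0,0,0,-1]]]'
python3 - <<'E'
from h import *
for n in('side','wrist'):
    c,im,d=shot(n);cv2.imwrite(f'pics/{n}2.png',im[:,:,::-1]); P=cloud(c,d);im=im.astype(int)
    L=(P-[.588,-.01,0])@np.array([[.997,.072,0],[-.072,.997,0],[0,0,1]])
    w=(im.max(-1)>100)&(im[...,0]-im[...,2]>8)&(abs(L[...,0])<.09)&(abs(L[...,1])<.08)&(P[...,2]>.1)&(P[...,2]<.16)
    for a in np.arange(-.08,.08,.02):
        q=w&(L[...,0]>a)&(L[...,0]<a+.02);print(n,round(a,2),q.sum(),np.median(L[q][:,2]).round(4) if q.any() else '')
E
```

```text
time_s: 5.65
ee_pos: [0.5512, -0.0065, 0.135]
eef_rot: [[0.997, -0.076, -0.0], [-0.076, -0.997, -0.0], [-0.0, 0.0, -1.0]]
contact_force: [4.5, -0.4, -10.8]
grip_width: 0.149
side -0.08 312 0.129
side -0.06 262 0.1282
side -0.04 184 0.1273
side -0.02 234 0.1265
side 0.0 266 0.1256
side 0.02 305 0.1247
side 0.04 309 0.1239
side 0.06 232 0.1231
wrist -0.08 49 0.1283
wrist -0.06 2957 0.1279
wrist -0.04 2355 0.1271
wrist -0.02 4480 0.1261
wrist 0.0 7572 0.1253
wrist 0.02 9195 0.1244
wrist 0.04 11835 0.1236
wrist 0.06 9116 0.1228
```

View pics/side2.png

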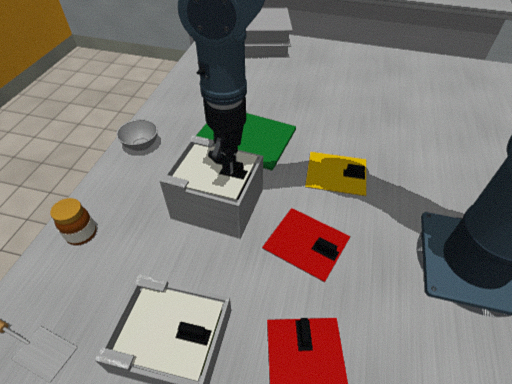

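The side view shows the grip held at (235,165). The lid is up: its front underside is at about z=0.124 (lip 0.118), tilted only 2.5°. Next I ease down 1 mm and slide out.

```bash
python3 -m crank '[[[0,0,0.001,0,-1],[-0.005,0,0,0,-1],[-0.006,0,0,0,-1],[-0.006,0,0,0,-1],[-0.006,0,0,0,-1],[-0.006,0,0,0,-1],[-0.006,0,0,0,-1],[0,0,0,0,-1],[0,0,0,0,-1]]]'; python3 -m crank '[[[-0.006,0,0,0,-1],[-0.006,0,0,0,-1],[-0.006,0,0,0,-1],[-0.006,0,0,0,-1],[-0.006,0,0,0,-1],[-0.004,0,0,0,-1],[0,0,0,0,-1],[0,0,0,0,-1]]]'
python3 - <<'E'
from h import *
for n in('side',):
    c,im,d=shot(n);cv2.imwrite(f'pics/{n}3.png',im[:,:,::-1]); P=cloud(c,d);im=im.astype(int)
    L=(P-[.588,-.01,0])@np.array([[.997,.072,0],[-.072,.997,0],[0,0,1]])
    w=(im.max(-1)>100)&(im[...,0]-im[...,2]>8)&(abs(L[...,0]+.05)<.11)&(abs(L[...,1])<.08)&(P[...,2]>.1)&(P[...,2]<.16)
    for a in np.arange(-.16,.08,.02):
        q=w&(L[...,0]>a)&(L[...,0]<a+.02);print(n,round(a,2),q.sum(),np.median(L[q][:,2]).round(4) if q.any() else '')
E
```

```text
time_s: 6.65
ee_pos: [0.5163, -0.0038, 0.1344]
eef_rot: [[0.997, -0.076, 0.0], [-0.076, -0.997, -0.0], [0.0, -0.0, -1.0]]
contact_force: [-0.3, 0.1, -1.1]
grip_width: 0.147
time_s: 7.45
ee_pos: [0.4825, -0.0012, 0.1344]
eef_rot: [[0.997, -0.076, 0.0], [-0.076, -0.997, -0.0], [0.0, -0.0, -1.0]]
contact_force: [-0.2, -0.6, -0.1]
grip_width: 0.147
side -0.16 136 0.1282
side -0.14 305 0.1279
side -0.12 239 0.1273
side -0.1 203 0.1266
side -0.08 290 0.1259
side -0.06 369 0.1252
side -0.04 409 0.1246
side -0.02 408 0.1238
side -0.0 141 0.1234
side 0.02 0 
side 0.04 0 
side 0.06 0
```

```bash
python3 -m crank '[[[0,0,-0.005,0,-1],[0,0,-0.01,0,-1],[0,0,-0.01,0,-1],[0,0,-0.01,0,-1],[0,0,-0.01,0,-1],[0,0,-0.01,0,-1],[0,0,-0.01,0,-1],[0,0,-0.005,0,-1],[0,0,0,0,-1]]]'; python3 -m crank '[[[0.003,0.008,0,0,-1],[0.0058,0.0157,0,0,-1],[0.0058,0.0157,0,0,-1],[0.0058,0.0157,0,0,-1],[0.0058,0.0157,0,0,-1],[0.0058,0.0157,0,0,-1],[0.0058,0.0157,0,0,-1],[0.0058,0.0157,0,0,-1],[0.0058,0.0157,0,0,-1],[0.0058,0.0157,0,0,-1]]]'; python3 -m crank '[[[0.0058,0.0157,0,0,-1],[0.0058,0.0157,0,0,-1],[0.0058,0.0157,0,0,-1],[0.0058,0.0157,0,0,-1],[0.0058,0.0157,0,0,-1],[0.0058,0.0157,0,0,-1],[0.003,0.008,0,0,-1],[0,0,0,2.3,-1],[0,0,0,2.3,-1],[0,0,0,0,-1],[0,0,0,0,-1],[0,0,0,0,-1]]]'
cat > m.py <<'E'
from h import *
import sys
c,im,d=shot('side');cv2.imwrite(f'pics/{sys.argv[1]}.png',im[:,:,::-1]);P=cloud(c,d);im=im.astype(int)
w=(im.max(-1)>90)&(im[...,0]-im[...,2]>6)&(P[...,2]>.012)&(P[...,2]<.25)&(P[...,1]<-.12)&(P[...,1]>-.42)&(P[...,0]>.42)&(P[...,0]<.75)
nn,l,st,_=cv2.connectedComponentsWithStats(w.astype(np.uint8));q=P[l==1+st[1:,4].argmax()]
A=np.c_[q[:,:2],np.ones(len(q))];k=np.linalg.lstsq(A,q[:,2],rcond=None)[0]
print('n',len(q),'slope',k[:2].round(3),'z at centre',k@[.594,-.265,1]);print(cv2.minAreaRect((q[:,:2]*1000).astype(np.float32)),q[:,2].min(),q[:,2].max())
E
python3 m.py side4
```

```text
time_s: 8.4
ee_pos: [0.4828, -0.0012, 0.2051]
eef_rot: [[0.997, -0.076, 0.001], [-0.076, -0.997, 0.0], [0.001, -0.0, -1.0]]
contact_force: [0.3, -0.5, -1.9]
grip_width: 0.15
time_s: 9.4
ee_pos: [0.5257, -0.1557, 0.2036]
eef_rot: [[0.997, -0.077, -0.001], [-0.077, -0.997, 0.0], [-0.001, 0.0, -1.0]]
contact_force: [-0.3, -0.1, -2.2]
grip_width: 0.151
time_s: 10.6
ee_pos: [0.556, -0.2589, 0.2043]
eef_rot: [[0.988, -0.155, -0.0], [-0.155, -0.988, 0.0], [-0.0, -0.0, -1.0]]
contact_force: [0.2, 0.1, -1.5]
grip_width: 0.146
n 1446 slope [-0.032  0.005] z at centre 0.1955222274162149
((591.7349243164062, -261.92138671875), (136.77223205566406, 155.252685546875), 81.3286361694336) 0.1912516878760494 0.20005709452849274
```

View pics/side4.png

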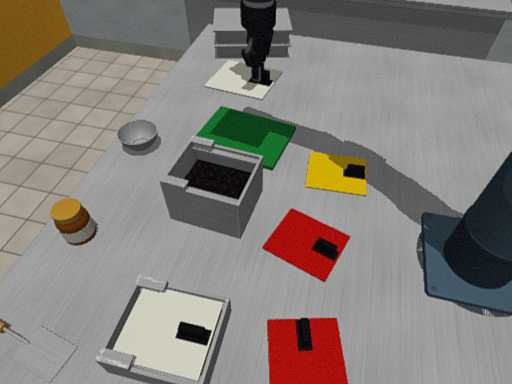

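The side view shows the lid held level above the board at (243,78), 3 mm off the board's centre, with a 1.8° tilt. Next I lower it.

```bash
python3 -m crank '[[[0,0,0.01,0,-1],[0,0,0.02,0,-1],[0,0,0.02,0,-1],[0,0,0.02,0,-1],[0,0,0.02,0,-1],[0,0,0.02,0,-1],[0,0,0.02,0,-1],[0,0,0.015,0,-1],[0,0,0.01,0,-1],[0,0,0.007,0,-1],[0,0,0.003,0,-1],[0,0,0,0,-1]]]'; python3 -m crank '[[[0,0,0.0015,0,-1],[0,0,0.0015,0,-1],[0,0,0.001,0,-1],[0,0,0,0,-1],[0,0,0,0,-1]]]'; python3 m.py side5
```

```text
time_s: 11.85
ee_pos: [0.5561, -0.2591, 0.0393]
eef_rot: [[0.988, -0.156, 0.0], [-0.156, -0.988, -0.0], [0.0, 0.0, -1.0]]
contact_force: [0.1, 0.3, -1.6]
grip_width: 0.151
time_s: 12.35
ee_pos: [0.556, -0.2591, 0.0354]
eef_rot: [[0.988, -0.156, 0.0], [-0.156, -0.988, -0.0], [0.0, 0.0, -1.0]]
contact_force: [0.0, -0.7, -1.6]
grip_width: 0.151
n 1278 slope [-0.036  0.006] z at centre 0.02653503579928231
((593.2700805664062, -268.7022399902344), (149.54478454589844, 161.4016571044922), 80.9188003540039) 0.014241008837282076 0.09711689012238067
```

```bash
python3 -m crank '[[[0,0,0.001,0,-1],[0,0,0.001,0,-1],[0,0,0.001,0,-1],[0,0,0.001,0,-1],[0,0,0,0,-1],[0,0,0,0,-1]]]';python3 -m crank '[[[0,0,0.001,0,-1],[0,0,0.001,0,-1],[0,0,0,0,-1],[0,0,0,0,-1]]]'; python3 m.py side6
```

```text
time_s: 13.0
ee_pos: [0.5559, -0.2591, 0.0316]
eef_rot: [[0.988, -0.156, -0.0], [-0.156, -0.988, -0.0], [-0.0, 0.0, -1.0]]
contact_force: [-2.8, 1.3, 3.4]
grip_width: 0.149
time_s: 13.4
ee_pos: [0.556, -0.2592, 0.0293]
eef_rot: [[0.988, -0.156, 0.0], [-0.156, -0.988, -0.0], [0.0, 0.0, -1.0]]
contact_force: [-3.5, -0.3, 4.4]
grip_width: 0.149
n 1286 slope [-0.006  0.007] z at centre 0.02180733337756717
((593.4918823242188, -266.8490295410156), (145.8583221435547, 158.50111389160156), 80.86675262451172) 0.014775223465846143 0.12002980882872072
```

The lid is flat and in contact with the board. Next I release and retreat.

```bash
python3 -m crank '[[[0,0,0,0,-0.6],[0,0,0,0,-0.4],[0,0,0,0,-0.2],[0,0,0,0,0],[0,0,0,0,0.2],[0,0,0,0,0.2],[0,0,0,0,0.2],[0,0,0,0,0.2]]]'; python3 -m crank '[[[0,0,-0.005,0,0.2],[0,0,-0.01,0,0.2],[0,0,-0.02,0,0.2],[0,0,-0.02,0,0.2],[0,0,-0.03,0,0.2],[0,0,-0.03,0,0.2],[0,0,-0.03,0,0.2],[0,0,-0.03,0,0.2],[0,0,0,0,0.2],[0,0,0,0,0.2],[0,0,0,0,0.2]]]'; python3 m.py side7
```

```text
time_s: 14.25
ee_pos: [0.5559, -0.2591, 0.0293]
eef_rot: [[0.988, -0.156, -0.0], [-0.156, -0.988, -0.0], [-0.0, 0.0, -1.0]]
contact_force: [-0.5, 0.9, -0.0]
grip_width: 0.596
time_s: 15.35
ee_pos: [0.5553, -0.2588, 0.2037]
eef_rot: [[0.988, -0.156, -0.001], [-0.156, -0.988, 0.0], [-0.001, -0.0, -1.0]]
contact_force: [-0.4, -0.9, -0.3]
grip_width: 0.603
n 1424 slope [-0.001  0.002] z at centre 0.021321944977289013
((592.8255615234375, -267.47796630859375), (146.34210205078125, 157.7123565673828), 80.43453979492188) 0.013946308712744382 0.02558867566335221
```

View pics/side7.png

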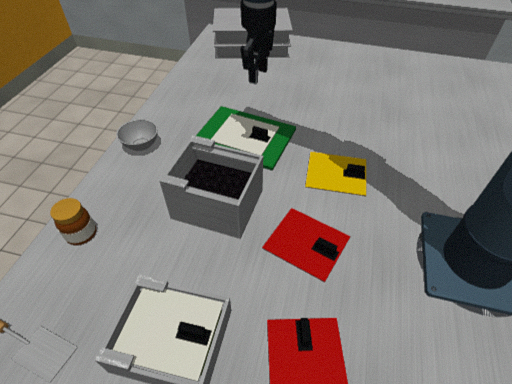

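The side view shows the lid flat on the board at (248,133) with its grip up. The low lid at (170,330) has not changed, and the gripper is clear.

```bash
python3 -c "
from station import arm
print(arm.close_job())"
```

```text
the job is handed in; nothing more can be done
None
```

I opened the tall bin and laid its lid flat on the chopping board, grip upward, then handed the job in at about 15.4 s of the 54 s allowed. `close_job` gives no verdict, so what follows comes from my own last checks.

- **Taking the lid off:** I lifted the grip 12 mm, which put the front edge over the lip. I then slid the lid out about 69 mm at the bin's top before lifting it clear.
- **Laying it down:** I lowered it until it touched and lay flat, and only then opened the gripper, so it was not dropped.
- **Final position:** The lid's top is at z = 0.021 m, which is the board's top plus the lid's thickness. Its tilt is about 0.1° and its centre is within about 5 mm of the board's centre.
- **Low bin's lid:** It looks unchanged in the last picture; I did not measure its position again.
- **Gripper:** It is about 15 cm above the lid and touching nothing, with less than 1.1 N on the force sensor.

One check disagreed a little. The outline of the lid on the board measured 146 × 158 mm instead of 134 × 154 mm. I think the colour mask picked up stray edge pixels, which makes the centre uncertain by a few millimetres. That is well inside the margin allowed.

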